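# Check the plate gap of a pack-closing press with a taper gauge

### The arm

A 7-joint arm with a two-finger parallel gripper is mounted at the origin on the work surface. World frame = base frame: x ahead of the robot, y to its left, z up, the work surface at z = 0. Lengths are in m, angles in rad, forces in N, time in s.
With the tool pointing down it reaches from about 0.425 to 1.025 m from the base axis. Payload 9.4 kg.
Tool frame: the origin (TCP) lies on the centre line of the jaws, within the pads' length; the fingertips stand 14 mm ahead of it and the grasp point (between the pads) lies 5 mm behind it; z points along the fingers, y is the line along which they close (so a half turn about z gives the same grasp; the last joint's range is limited). The gripper opens to 85 mm and grips with 20 to 120 N. Pads are 22 mm wide; open, the fingers measure 114 mm over their backs; the gripper's body (76 mm by 85 mm) begins 54 mm behind the grasp point. The pads swing forward as they close: fully open they stand 13 mm farther back than shut.
Start: joints at [1.173, 0.599, -0.003, 1.599, 0.002, 0.943, -0.08], TCP at [0.229, -0.688, 0.222] pointing down, gripper open.
Joint ranges: [-2.57, 2.57], [-0.35, 1.97], [-1.29, 1.29], [0.11, 2.56], [-1.05, 4.19], [0.11, 1.86], [-2.63, 2.63]. Speed limits (rad/s): [2.22, 2.22, 3.01, 3.01, 3.14, 3.14, 3.14].

### API

Orientations are given as a 3x3 rotation matrix whose columns are the frame's x, y, z axes.
In Python, from rig import r, viewer, workorder gives the robot as it stands. The module is installed in compiled form; this text tells all that it offers. Calls block until the motion is done:
- r.move_pose(position, orientation): joint-space move of the TCP to a pose.
- r.line_to(position, feed=0.15, frame=None): straight line of the TCP; frame=None keeps the orientation; feed is the mean speed in m/s.
- r.goto_joints(angles): joint-space move.
- r.command_gripper(opening): opening from 0.0 (shut) to 1.0 (fully open); the grip force is fixed at half the most; returns when the fingers have stopped.
- r.hold(seconds).
- r.solve_ik(position, orientation): joint angles nearest the present ones, or None.
- r.sense(): the state.
- viewer.snapshot(name): name is "scene" or "top" or "wrist"; returns a dict with "img" (480x640x3 uint8, red, green, blue), "vertical_fov" (degrees; the focal length in pixels is half the picture's height over the tangent of half this angle, whatever the lens; pixels are square), "cx", "cy" (the principal point, pixels), "extrinsics" (4x4, takes a point from camera to world coordinates). Camera axes: x right, y down, z forward; pixel columns grow to the right and rows downward; lengths in m; the calibration is good to about 2 mm. A picture is of the moment at which its call begins. There is no depth.
A pose or a line that the arm cannot do raises r.MotionError and nothing moves.
- workorder.finish_job(): hands the job in; it is judged then, once.
The state is a dict: "time": time; "joint_positions": joint angles; "joint_velocities": joint speeds; "joint_efforts": joint torques, N m; "position": TCP position; "ee_rot": TCP orientation; "force": force on the tool from outside, world axes, zero at the start; "ft_torque": the same for the moment, N m; "finger_gap": opening from 0.0 (shut) to 1.0 (fully open); "finger_force": force on a finger pad.
Only numpy, scipy, OpenCV 4.12 (cv2) and the standard library are available. Lean on these libraries where they do the work, as an engineer would, in place of code of your own. Each camera call takes 0.05 s, during which the arm holds its last target. There are 200 camera calls.

### The job

Check the gap of the small bench press with the taper gauge: lay the gauge flat on the press bed, in front of the upper plate, with its long side flush against the guide fence, then slide it along the fence, thin end first, in under the sprung upper plate until it drags snugly - the plate just riding up on its springs, not forced up to its stop. Finish still gripping the gauge and holding it at that depth; do not knock the other things on the table about.

Things in the scene. Friction and masses are not known exactly. Their poses are not given: they have to be found in the camera images.
- gauge: Steel taper gauge, loose, lying flat on the table left or right of the press, 0.24 kg. Origin: on its underside below the middle of the grip; z up, x along the blade to the thin end, y across. Flat sole 36 mm wide (y -18 to +18), x = -35 to +150 mm, long sides straight along x; 16.8 mm thick from x = -35 to +35, under the grip, then tapering.
- gauge_grip (a point): Where to take the gauge: in the middle of its black upright grip, 42 mm above its underside. The grip is 56 mm long (gauge x), 20 mm wide (y), and stands from 16.8 to 62 mm above the underside. Grasp from above, closing across y.
- gauge_tip (a point): Middle of the gauge's thin end, on the underside (gauge x = +150 mm). The blade is 3 mm thick here and thickens evenly towards the grip, 1.2 mm per 10 mm, to 16.8 mm at gauge x = +35.
- press: Bench press, fixed. Origin: on the table, straight below the front edge of the upper plate, midway across; x is the way the gauge slides in (away from the robot), y left, z up. Flat steel bed 130 mm wide (y -65 to +65), x = -200 to +100 mm, top 25 mm above the table. No part is higher than 105 mm above the table.
- fence (a point): Middle of the foot of the guide fence's inner face, at x = -110, y = +30, z = 25 mm of the press. The fence is a straight bar 8 mm high on the left of the bed, along press x from -200 to -20 mm; its face looks to -y. A gauge flush against it has its middle line at press y = +12 mm.
- mouth (a point): On the bed's top, straight below the middle of the upper plate's front edge. The plate (aluminium, 96 mm wide, press x = 0 to +76 mm, front edge rounded, 6 mm radius) hangs over the bed from a green crossbar; the gap at rest differs from run to run, 5 to 9 mm.
- plate (a joint): How far the sprung upper plate is pushed up from rest (m): 0 at rest, stop at 0.008. Plate 0.15 kg; its springs add 3.5 N per mm of lift. Blade, bed and plate are smooth (friction about 0.25): after first touch the push rises by some 2 to 3 N for each mm of lift (8.3 mm of travel). Snug: a push some 5 to 11 N above that of free sliding, a lift of 1.5 to 5.5 mm.
- tape_roll: Bystander: roll of kraft tape lying flat, 90 mm across, 50 mm high, on the other side of the press from the gauge. Origin: centre of its underside.
- tape_cutter: Bystander: small yellow hand tape cutter, 70 x 35 x 28 mm. Origin: centre of its underside.
- core_tube: Bystander: upright cardboard tube, 76 mm across, 130 mm high. Origin: centre of its underside.
There are look-alikes about, which are no part of the job. Leave any green look-alike of the gauge alone.

How it is judged:
On the way:
1. the gauge lies flat on the bed, flush against the fence, its thin end still in front of the upper plate (z of gauge in the frame of press between 0.022 and 0.0275 m and z of gauge_tip in the frame of press below 0.0275 m and y of gauge in the frame of press between 0.0095 and 0.015 m and angle between the x axis of gauge and the x axis of press, either way round below 0.04 rad and x of gauge_tip in the frame of press between -0.12 and 0 m and value of joint plate below 0.0008 m), for 0.2 s.
At the end, for the whole second after the job is handed in: The gauge is still gripped by the fingers (over 2 N) and still, flat on the bed (within 3.5 mm) and along the fence (within 4 mm and 0.05 rad), its blade at least 15 mm in under the upper plate and holding the plate 1.5 to 5.5 mm up on its springs (value of joint plate between 0.0015 and 0.0055 m and contact force between gauge and plate above 1.5 N and x of gauge_tip in the frame of press above 0.015 m and y of gauge in the frame of press between 0.008 and 0.015 m and z of gauge in the frame of press below 0.0285 m and angle between the x axis of gauge and the x axis of press, either way round below 0.05 rad and contact force between the fingers and gauge above 2 N and linear speed of gauge below 0.01 m/s); the arm keeps its last pose, push and grip.
It fails at once if the plate is forced up towards its stop (lift over 7 mm) (value of joint plate above 0.007 m).
It fails at once if the tape roll, tape cutter or tube is knocked about (moved over 30 mm) (distance of any of tape_roll, tape_cutter, core_tube from where it was at the start of the episode above 0.03 m).
It also fails if it takes over 64 s, if anything falls off the work surface, if the arm or the gripper's body presses on something with over 40 N, if the wrist force passes 120 N, or if a joint passes its speed limit or range.

## Working session

There is one attempt and no reset: what is moved stays moved. The work goes in short steps, each a Python script; the robot and the scene stay as the last script left them, time stands still between calls to the robot, and variables do not carry over. Pictures are saved under pics/ and viewed, at most 10 in all, crops included, and the job is handed in when it is done.

```bash
mkdir -p pics; cat > h.py <<'E'
import numpy as np, cv2, json
from rig import r, viewer, workorder
def snap(name, fn=None):
    s=viewer.snapshot(name)
    if fn:
        cv2.imwrite(f'pics/{fn}.png', s['img'][:,:,::-1]); 
        np.savez(f'pics/{fn}.npz', **{k:s[k] for k in s})
    return s
def ray(s,u,v):
    f=240/np.tan(np.radians(float(s['vertical_fov']))/2); T=s['extrinsics']
    d=T[:3,:3]@np.array([(u-s['cx'])/f,(v-s['cy'])/f,1]); return T[:3,3],d/np.linalg.norm(d)
def at_z(s,u,v,z):
    o,d=ray(s,u,v); return o+d*(z-o[2])/d[2]
def tri(obs):
    A=np.zeros((3,3));b=np.zeros(3)
    for s,u,v in obs:
        o,d=ray(s,u,v);P=np.eye(3)-np.outer(d,d);A+=P;b+=P@o
    p=np.linalg.solve(A,b)
    return p,[np.linalg.norm(np.cross(d,p-o)) for o,d in [ray(*q) for q in obs]]
def proj(s,p):
    f=240/np.tan(np.radians(float(s['vertical_fov']))/2); T=s['extrinsics']
    c=T[:3,:3].T@(np.asarray(p)-T[:3,3]); return c[:2]/c[2]*f+[s['cx'],s['cy']]
E
python3 - <<'E'
from h import *
for n in("scene","top"):
    s=snap(n,n+'0'); print(n,s['vertical_fov'],s['cx'],s['cy'],np.round(s['extrinsics'],3).tolist())
st=r.sense(); print(st['time'],st['position'],st['force'],np.round(st['ee_rot'],3).tolist())
E
```

```text
scene 49.512220993995356 315.79633736821427 234.17908906996155 [[0.698, 0.454, -0.554, 1.199], [0.716, -0.466, 0.519, -0.597], [-0.023, -0.759, -0.651, 0.861], [0.0, 0.0, 0.0, 1.0]]
top 53.16563640408752 313.8294728234546 238.44051374544526 [[0.01, -0.981, 0.196, 0.311], [-1.0, -0.011, -0.003, 0.031], [0.005, -0.196, -0.981, 1.075], [0.0, 0.0, 0.0, 1.0]]
0.1 [ 0.2284228  -0.68761096  0.22110411] [-0.43565657 -0.47162284  0.80604198] [[0.949, 0.315, -0.001], [0.315, -0.949, 0.001], [-0.0, -0.001, -1.0]]
```

View pics/top0.png

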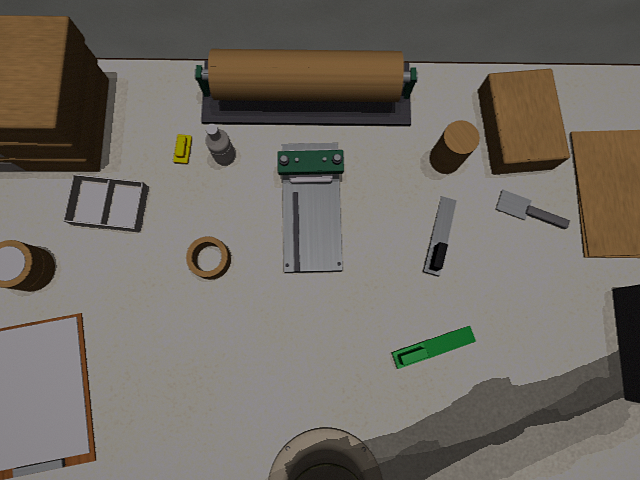

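View pics/scene0.png

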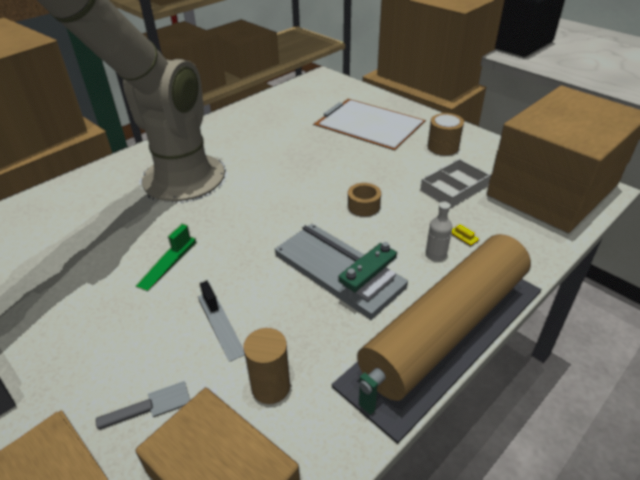

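The top view shows the gauge right of the press, with its grip at about (438,256) and its thin end at (447,199). The press bed's front corners are at (284,272) and (342,271), the fence is at x≈296, and the green look-alike is at (432,347). The scene view agrees: grip at (208,295), thin end at (235,357), tube at (268,365).

```bash
python3 - <<'E'
from h import *
t=dict(np.load('pics/top0.npz'));s=dict(np.load('pics/scene0.npz'))
print('griptop',tri([(t,440,250),(s,208,292)]))
print('tip',tri([(t,447.5,198),(s,235,357)]))
for n,u,v,z in [('tip',447.5,198,.003),('heelL',424,273,.017),('heelR',437,275,.017),('bedFL',284,272,.025),('bedFR',342,271,.025),('fenceF',297,271,.033),('fenceB',295,192,.033),('bar',311,162,.105),('tube',460,135,.13)]:
    print(n,at_z(t,u,v,z).round(4))
# wrist views
R=np.array([[1,0,0],[0,-1,0],[0,0,-1.]])
g=at_z(t,438,256,.05)
r.move_pose([g[0],g[1],.33],R); w=snap('wrist','w1')
print(np.round(w['extrinsics'],3).tolist(),w['vertical_fov'],w['cx'],w['cy'])
print(r.sense()['position'],r.sense()['time'],r.sense()['joint_positions'].round(2) if hasattr(r.sense()['joint_positions'],'round') else r.sense()['joint_positions'])
r.move_pose([g[0]+.06,g[1]+.02,.33],R); snap('wrist','w2')
E
```

```text
griptop (array([ 0.49028465, -0.24559636,  0.06018714]), [np.float64(0.0023088060076313552), np.float64(0.0023088060076313205)])
tip (array([ 0.62342313, -0.28477771,  0.00108197]), [np.float64(0.0029957892853000557), np.float64(0.0029957892853001698)])
tip [ 0.6245 -0.2817  0.003 ]
heelL [ 0.4469 -0.2176  0.017 ]
heelR [ 0.4428 -0.2463  0.017 ]
bedFL [0.4449 0.0929 0.025 ]
bedFR [ 0.4485 -0.0349  0.025 ]
fenceF [0.4464 0.064  0.033 ]
fenceB [0.6259 0.0715 0.033 ]
bar [0.671  0.0358 0.105 ]
tube [ 0.7252 -0.2771  0.13  ]
[[-0.001, -0.949, -0.315, 0.561], [-1.0, 0.001, 0.001, -0.242], [-0.0, 0.315, -0.949, 0.482], [0.0, 0.0, 0.0, 1.0]] 61.280402871701014 318.9818086591256 243.33607897743138
[ 0.47980143 -0.24243998  0.32976804] 2.05 [ 0.39  0.26 -0.04  1.89  0.01  0.99 -1.22]
```

```bash
python3 - <<'E'
import cv2,numpy as np
a=cv2.imread('pics/w1.png');b=cv2.imread('pics/w2.png')
# crops side by side
cv2.imwrite('pics/w12.png',np.hstack([a[:,120:520],b[:,120:520]]))
E
```

```text
(no output)
```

View pics/w12.png

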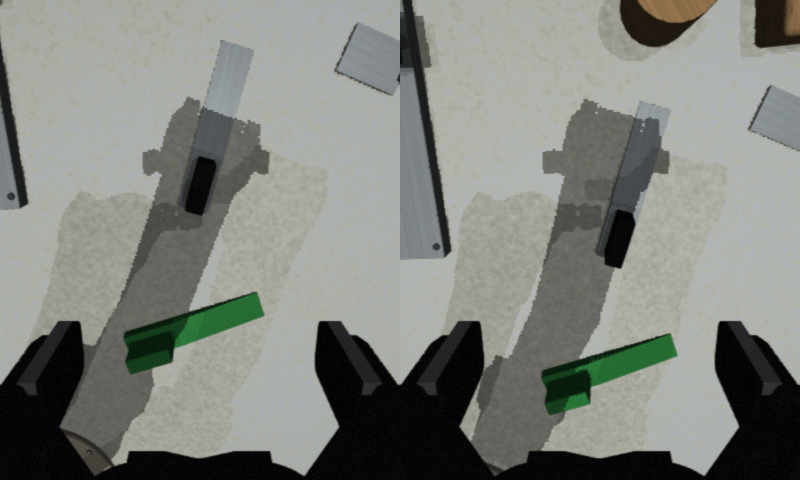

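The wrist views show the gauge at crop (240,45) to (185,210) in the left image, and (655,105) to (600,255) in the right. The grip is black, and the arm's shadow lies over it. I'll enlarge for corner readings.

```bash
python3 - <<'E'
import cv2,numpy as np
a=cv2.imread('pics/w1.png');b=cv2.imread('pics/w2.png')
def e(i,x,y): 
    c=cv2.resize(i[y:y+75,x:x+50].astype(np.float32),None,fx=8,fy=8,interpolation=cv2.INTER_CUBIC).clip(0,255)
    return (255*(c/255)**.4).astype(np.uint8)
cv2.imwrite('pics/z12.png',np.hstack([e(a,295,150),e(b,310,200)]))
E
```

```text
(no output)
```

View pics/z12.png

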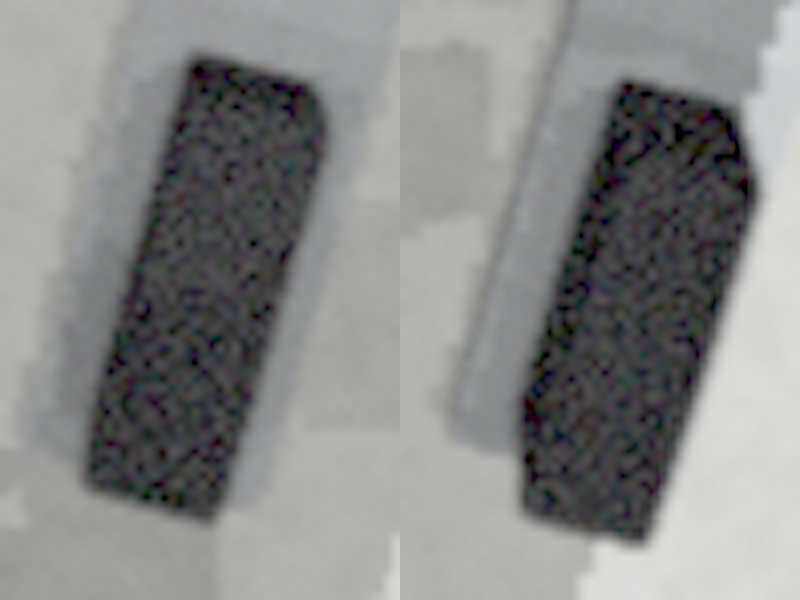

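In the enlargement, the top face's rear corners are at about (85,485) and (215,520) in the left view, and (525,512) and (648,545) in the right. The front right corners are at (325,130) and (757,195). Triangulating these next.

```bash
python3 - <<'E'
from h import *
a=dict(np.load('pics/w1.npz'));b=dict(np.load('pics/w2.npz'))
A=[(85,485),(215,520),(325,130)];B=[(125,512),(248,545),(357,195)]
P=[]
for (x,y),(p,q) in zip(A,B):
    P.append(tri([(a,295+x/8-.5,150+y/8-.5),(b,310+p/8-.5,200+q/8-.5)])); print(P[-1][0].round(4),np.round(P[-1][1],4))
P=[p[0] for p in P]
print('len',np.linalg.norm(P[2]-P[1]),'wid',np.linalg.norm(P[1]-P[0]))
c=(P[0]+P[2])/2; d=P[2]-P[1]; print('grip top centre',c,'yaw',np.arctan2(d[1],d[0]))
T=[]
for u in [((342,40),(360,101)),((373,49),(391,108))]:
    p=tri([(a,*u[0]),(b,*u[1])]); T.append(p[0]); print('tip',p[0].round(4),np.round(p[1],4))
t=sum(T)/2; print('tip-centre',np.linalg.norm((t-c)[:2]),'yaw',np.arctan2(*(t-c)[1::-1]), 'w',np.linalg.norm(T[1]-T[0]))
# at fixed heights
Z=[[at_z(s,u0,v0,.062)[:2] for s,u0,v0 in((a,295+x/8-.5,150+y/8-.5),(b,310+p/8-.5,200+q/8-.5))] for (x,y),(p,q) in zip(A,B)]
print(np.round(Z,4).tolist())
E
```

```text
[ 0.458  -0.2274  0.0599] [0.0002 0.0002]
[ 0.4532 -0.2447  0.06  ] [0.0001 0.0001]
[ 0.5056 -0.2584  0.0653] [0.0002 0.0002]
len 0.0543954481241949 wid 0.017970229636113787
grip top centre [ 0.48180133 -0.24289038  0.06255485] yaw -0.2548881025244978
tip [ 0.6303 -0.2665  0.0041] [0.0004 0.0004]
tip [ 0.6226 -0.3015 -0.0021] [0.0006 0.0006]
tip-centre 0.15034557993734618 yaw -0.2767377389628862 w 0.03639040041292146
[[[0.4585, -0.2273], [0.4589, -0.2276]], [[0.4537, -0.2446], [0.454, -0.2447]], [[0.5052, -0.2587], [0.5046, -0.2585]]]
```

Measured heights are 60–65 mm for the grip top and about 0 for the tip, and the tip-to-centre distance is 150 mm, all matching the text. Next is the press with the wrist camera.

```bash
python3 - <<'E'
from h import *
R=np.array([[1,0,0],[0,-1,0],[0,0,-1.]])
r.move_pose([.62,-.01,.3],R); a=snap('wrist','p1')
r.move_pose([.62,.07,.3],R); b=snap('wrist','p2')
print(r.sense()['time'])
for s in (a,b): print([proj(s,p).round().tolist() for p in ([.445,.093,.025],[.448,-.035,.025],[.63,.1,.025],[.63,-.03,.025])])
A=cv2.imread('pics/p1.png');B=cv2.imread('pics/p2.png')
c=lambda i,s:i[:,max(0,int(proj(s,[.5,.03,.025])[0])-200):][:,:400]
print([max(0,int(proj(s,[.5,.03,.025])[0])-200) for s in (a,b)])
cv2.imwrite('pics/p12.png',np.hstack([c(A,a),c(B,b)]))
E
```

```text
3.8833
[[232.0, 333.0], [338.0, 331.0], [213.0, 180.0], [336.0, 179.0]]
[[300.0, 333.0], [406.0, 331.0], [290.0, 180.0], [413.0, 180.0]]
[82, 153]
```

View pics/p12.png

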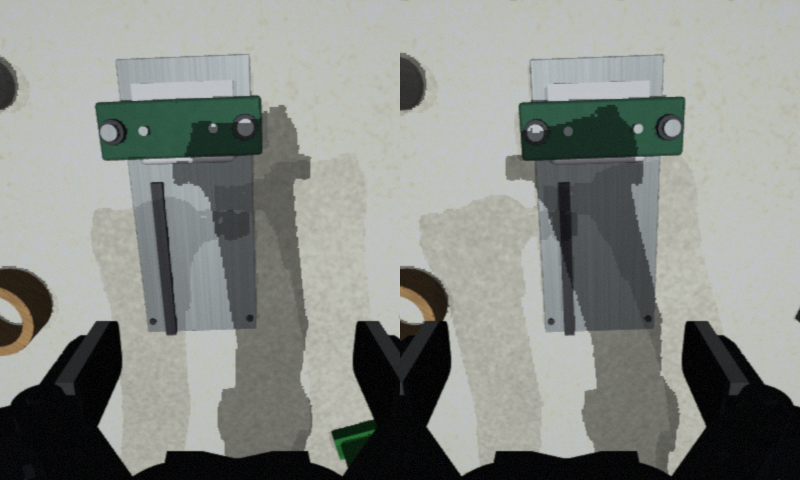

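The press is clear in both crops. In the left one the bed corners are about (117,60), (249,55), (256,328) and (147,330), and the fence's inner edge runs (164,183)–(176,333). In the right one the fence edge runs (569,183)–(575,333). The plate's front edge is at about row 162, just in front of the crossbar. I'll fit these edges at sub-pixel level.

```bash
python3 - <<'E'
from h import *
a=dict(np.load('pics/p1.npz'));b=dict(np.load('pics/p2.npz'))
def edge(s,p0,p1,n=40,w=6,sign=0):
    # strongest gradient across line p0-p1 ; returns fitted line as two points
    g=cv2.cvtColor(s['img'],cv2.COLOR_RGB2GRAY).astype(np.float32)
    p0,p1=map(np.array,(p0,p1));d=(p1-p0)/np.linalg.norm(p1-p0);nn=np.array([-d[1],d[0]])
    t=np.linspace(-w,w,8*w+1);pts=[]
    for f in np.linspace(.06,.94,n):
        q=p0+(p1-p0)*f+t[:,None]*nn
        v=cv2.remap(g,q[:,0].astype(np.float32)[None],q[:,1].astype(np.float32)[None],cv2.INTER_LINEAR)[0]
        v=cv2.GaussianBlur(v[None],(0,0),3)[0]; gr=np.gradient(v)
        gr=gr*sign if sign else abs(gr); k=gr.argmax()
        if gr[k]>.5: pts.append(q[k])
    pts=np.array(pts,np.float32)
    vx,vy,x,y=cv2.fitLine(pts,cv2.DIST_HUBER,0,.01,.01).ravel()
    res=abs((pts-[x,y])@[-vy,vx]); L=lambda P:np.array([x,y])+((P-[x,y])@[vx,vy])*np.array([vx,vy])
    return L(p0),L(p1),np.median(res),len(pts)
def show(n,s,p0,p1,z,**k):
    e=edge(s,p0,p1,**k);W=[at_z(s,*q,z) for q in e[:2]];d=W[1]-W[0]
    print(n,np.round(e[:2],1).tolist(),'res %.2f n %d'%e[2:],np.round(W,4)[:,:2].tolist(),'yaw',round(float(np.arctan2(d[1],d[0])),4))
    return W
o=(82,153-400)
for s,x,nm,L in ((a,82,'p1',dict(left=((147,330),(117,60)),right=((256,328),(249,55)),front=((147,330),(256,328)),back=((117,60),(249,55)),fin=((176,333),(164,183)),fout=((167,333),(152,183)))),
           (b,153-400,'p2',dict(left=((547,332),(530,60)),right=((656,329),(663,55)),front=((547,332),(656,329)),back=((530,60),(663,55)),fin=((575,333),(569,183)),fout=((566,333),(559,183))))):
    for k,(p,q) in L.items():
        show(nm+' '+k,s,(p[0]+x,p[1]),(q[0]+x,q[1]),.033 if k in('fout','fin') else .025,w=4)
E
```

```text
p1 left [[229.6, 329.9], [196.5, 60.3]] res 0.13 n 34 [[0.4497, 0.095], [0.7455, 0.1057]] yaw 0.0364
p1 right [[339.5, 328.0], [330.5, 55.0]] res 0.35 n 36 [[0.452, -0.0365], [0.7499, -0.0239]] yaw 0.0423
p1 front [[229.1, 331.9], [338.0, 328.2]] res 0.15 n 39 [[0.447, 0.0959], [0.4516, -0.0347]] yaw -1.5357
p1 back [[198.9, 58.2], [330.9, 52.7]] res 0.13 n 40 [[0.7473, 0.1032], [0.7519, -0.0242]] yaw -1.5349
p1 fin [[259.3, 332.9], [245.0, 183.1]] res 0.18 n 40 [[0.4503, 0.0583], [0.6275, 0.0646]] yaw 0.0357
p1 fout [[247.7, 333.1], [231.7, 183.2]] res 0.10 n 40 [[0.45, 0.072], [0.6274, 0.0784]] yaw 0.0357
p2 left [[297.5, 332.2], [280.9, 60.1]] res 0.21 n 34 [[0.4468, 0.0956], [0.7458, 0.1066]] yaw 0.0368
p2 right [[406.7, 328.9], [417.1, 55.0]] res 0.26 n 36 [[0.4512, -0.0351], [0.7503, -0.0249]] yaw 0.0343
p2 front [[300.0, 331.9], [409.0, 328.4]] res 0.14 n 40 [[0.4471, 0.0926], [0.4519, -0.0378]] yaw -1.5343
p2 back [[282.9, 58.5], [415.9, 53.2]] res 0.14 n 40 [[0.7472, 0.1045], [0.7519, -0.0236]] yaw -1.5343
p2 fin [[327.6, 333.0], [322.3, 183.0]] res 0.18 n 40 [[0.4504, 0.0597], [0.6279, 0.0663]] yaw 0.0373
p2 fout [[317.0, 333.1], [310.5, 183.1]] res 0.22 n 40 [[0.4503, 0.0722], [0.6278, 0.0786]] yaw 0.0362
```

The edges fit well: press yaw 0.0363 rad, origin about (0.6494, 0.0370), and bed length (300 mm), width (130 mm) and fence offset (30 mm) all match. Grasping now.

```bash
cat >> h.py <<'E'
YAW=.0363; O=np.array([.6494,.0370,0]); C,S=np.cos(YAW),np.sin(YAW)
RP=np.array([[C,-S,0],[S,C,0],[0,0,1]])           # press frame
tool=lambda y: np.array([[np.cos(y),np.sin(y),0],[np.sin(y),-np.cos(y),0],[0,0,-1.]])
pw=lambda x,y,z: O+RP@np.array([x,y,z])           # press -> world
wp=lambda p: RP.T@(np.asarray(p)-O)
def F(n=5):
    L=[]
    for _ in range(n): r.hold(.02); L.append(r.sense()['force'])
    return RP.T@np.mean(L,0)                       # force, press axes
def st(msg=''):
    s=r.sense(); print(msg,'t',round(s['time'],2),'press xyz mm',(wp(s['position'])*1e3).round(1),'F',F().round(1),'gap',round(float(s['finger_gap']),3),'ff',np.round(s['finger_force'],1))
E
python3 - <<'E'
from h import *
g=np.array([.4815,-.243]);R=tool(-.272)
r.move_pose([*g,.16],R); st('above')
r.line_to([*g,.037],feed=.1); st('down')
r.command_gripper(0.0); st('closed')
r.line_to([*g,.17],feed=.1); st('lifted')
snap('wrist','g1'); snap('top','gt')
a=cv2.imread('pics/g1.png');b=cv2.imread('pics/gt.png')
cv2.imwrite('pics/g.png',np.hstack([a[:,170:470],cv2.resize(b[120:320,350:550],(480,480))]))
E
```

```text
above t 5.27 press xyz mm [-176.6 -272.8  160.4] F [-0.1 -0.1 -0.1] gap 0.999 ff 0.0
down t 6.73 press xyz mm [-177.7 -273.9   37.5] F [-0.   0.4  0.2] gap 0.998 ff 0.0
closed t 7.43 press xyz mm [-177.9 -273.8   37.2] F [-1.   0.2  5. ] gap 0.222 ff 58.8
lifted t 9.0 press xyz mm [-178.3 -273.6  169.4] F [-0.  -0.2 -2.9] gap 0.219 ff 58.7
```

View pics/g.png

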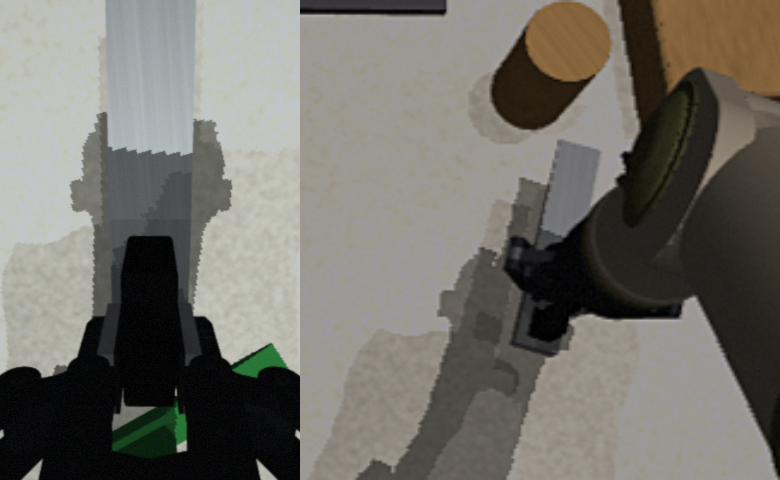

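The grip is good: the blade runs straight up the wrist image, centred at about column 320, so it is aligned with the tool. Now carry it to the bed and lower until contact.

```bash
cat >> h.py <<'E'
RT=tool(YAW)
def probe(d,step,fmax,lim,f0,axis,feed=.02):
    """step the commanded TCP along press-direction d until |force change| on axis exceeds fmax"""
    d=np.array(d,float); p=CMD.copy(); n=0
    while n*step<lim:
        n+=1; q=p+d*step*n; r.line_to(pw(*q),feed=feed,frame=RT); f=F(3)
        if abs(f[axis]-f0[axis])>fmax: break
    return q,f
E
python3 - <<'E'
from h import *
import h
s=r.sense()['position']
r.line_to([s[0],s[1],.2],feed=.15)
r.line_to(pw(-.185,.004,.2),feed=.2,frame=RT); st('over')
r.line_to(pw(-.185,.004,.075),feed=.1,frame=RT); r.hold(.2); st('low'); f0=F()
h.CMD=np.array([-.185,.004,.075])
q,f=probe([0,0,-1],.001,4,.018,f0,2); print('touch',q,f-f0); st('touch')
np.save('cmd.npy',q)
snap('wrist','b1');snap('scene','bs')
a=cv2.imread('pics/b1.png');b=cv2.imread('pics/bs.png')
cv2.imwrite('pics/b.png',np.hstack([a[:,140:500],cv2.resize(b[190:330,260:400],(440,480))]))
E
```

```text
over t 11.07 press xyz mm [-185.     3.   199.9] F [ 0.1 -0.1 -3.1] gap 0.216 ff 58.9
low t 12.76 press xyz mm [-184.7    4.    75.4] F [ 0.1  0.3 -2.6] gap 0.215 ff 58.9
touch [-0.185  0.004  0.062] [-0.45745265 -0.40755943  5.80080448]
touch t 16.82 press xyz mm [-184.9    3.9   62.2] F [-1.1 -0.4  4. ] gap 0.217 ff 59.5
```

View pics/b.png

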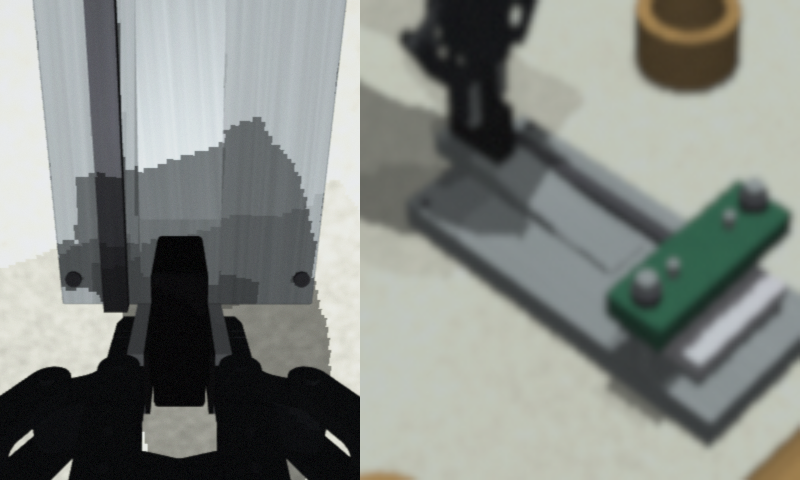

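Contact came at TCP height 62 mm, as predicted (25 + 37). The gauge lies flat on the bed, parallel to the fence with a few mm of gap, and its tip is short of the crossbar. Pushing it sideways to the fence.

```bash
python3 - <<'E'
from h import *
import h
h.CMD=np.load('cmd.npy'); f0=F()
h.CMD=h.CMD+[0,.005,0]; r.line_to(pw(*h.CMD),feed=.03,frame=RT); f0=F(); print('slide',f0)
q,f=probe([0,1,0],.0005,5,.008,f0,1); print('fence',q,f,f-f0); st('fence')
np.save('cmd.npy',q); r.hold(.3); st(); print(r.sense()['ft_torque'])
E
```

```text
slide [-0.36219072  0.98135607  5.0581907 ]
fence [-0.185   0.0135  0.062 ] [ 0.69840883 -5.56314299  7.05676683] [ 1.06059955 -6.54449905  1.99857613]
fence t 20.19 press xyz mm [-184.7   12.4   62.2] F [ 0.1 -4.9  6.7] gap 0.215 ff 60.2
 t 20.57 press xyz mm [-184.7   12.4   62.2] F [ 0.4 -5.1  7. ] gap 0.217 ff 60.1
[-1.20853425 -0.12436451  0.0074747 ]
```

```bash
python3 - <<'E'
from h import *
h=np.load('cmd.npy'); h[1]=.0132
h[0]=-.155; r.line_to(pw(*h),feed=.04,frame=RT); st('tip-5'); base=[]
p=None
while h[0]<-.055:
    h[0]+=.002; r.line_to(pw(*h),feed=.02,frame=RT); f=F(4); x=h[0]+.15
    if x<.015: base.append(f[0])
    b=np.mean(base); push=-(f[0]-b)
    print(round(x*1e3),f.round(1),'push',round(push,1))
    if push>7: break
np.save('cmd.npy',h); r.hold(.3); st('end')
snap('wrist','e1');snap('scene','es')
a=cv2.imread('pics/e1.png');b=cv2.imread('pics/es.png')
cv2.imwrite('pics/e.png',np.hstack([a[:,140:500],cv2.resize(b[190:330,260:400],(440,480))]))
E
```

```text
tip-5 t 21.56 press xyz mm [-155.6   12.2   62.2] F [-2.3 -3.6  9.2] gap 0.217 ff 60.4
-3 [-2.3 -3.3  9.7] push -0.0
-1 [-2.5 -3.7 10.2] push 0.1
1 [-3.2 -3.2  9.6] push 0.5
3 [-2.9 -3.3  9.7] push 0.2
5 [-3.  -3.7  9.6] push 0.3
7 [-3.1 -3.4  9.6] push 0.3
9 [-2.9 -3.8  9.6] push 0.0
11 [-2.9 -3.5  9.8] push 0.1
13 [-2.8 -3.7  9.7] push -0.0
15 [-2.8 -3.7  9.2] push 0.0
17 [-3.  -3.8  9.1] push 0.2
19 [-3.1 -3.7  9.8] push 0.2
21 [-2.5 -3.8  9.7] push -0.3
23 [-2.7 -3.2  9.6] push -0.2
25 [-2.6 -3.3  9.5] push -0.3
27 [-2.8 -3.5  9.1] push -0.0
29 [-2.6 -3.6  9.5] push -0.2
31 [-2.8 -3.4  9.3] push -0.0
33 [-2.4 -3.4  9.1] push -0.5
35 [-2.4 -3.3  9.6] push -0.4
37 [-2.6 -3.7  9.2] push -0.2
39 [-2.5 -3.5  9.4] push -0.4
41 [-2.9 -3.4  9.2] push 0.1
43 [-2.8 -3.5  9.2] push -0.1
45 [-3.6 -3.4  9.6] push 0.8
47 [-4.6 -3.3 10.6] push 1.8
49 [-4.2 -3.3 10.7] push 1.4
51 [-5.1 -3.2 11.7] push 2.3
53 [-6.  -3.4 11.9] push 3.2
55 [-6.2 -3.6 11.7] push 3.4
57 [-7.1 -2.7 12.7] push 4.3
59 [-7.2 -3.3 13.3] push 4.4
61 [-8.3 -3.  13.9] push 5.5
63 [-8.7 -3.2 14.2] push 5.8
65 [-8.6 -2.5 14.8] push 5.7
67 [-9.5 -3.2 15.1] push 6.6
69 [-10.3  -3.5  16. ] push 7.5
end t 33.66 press xyz mm [-84.3  11.9  62.2] F [-10.5  -3.3  15.6] gap 0.215 ff 61.3
```

View pics/e.png

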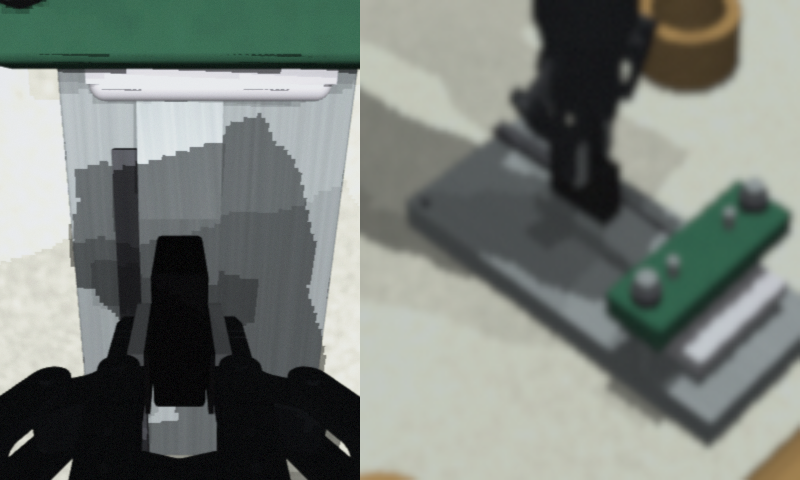

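The blade is under the plate, flush along the fence. First touch was at tip ≈ 44 mm and the tip is now about 66 mm in, so the lift is about 2.7 mm. The push is 7.5 N above free sliding, and both figures fall in the snug range.

```bash
python3 - <<'E'
from h import *
st('before'); print(workorder.finish_job())
E
```

```text
before t 33.84 press xyz mm [-84.3  11.9  62.1] F [-10.2  -3.   15.7] gap 0.22 ff 61.3
the job is handed in; nothing more can be done
None
```

Job handed in at about 34 s of the 64 s allowed: the gauge is still gripped, flat on the bed and flush to the fence, at about 7.5 N of push above free sliding and an estimated 2.7 mm of plate lift; the verdict was not shown.

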